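# Let the glue blocks out of the lever hopper and ease its lid shut

## Robot

A 7-joint arm with a two-finger parallel gripper is mounted at the origin on a cart in front of the work surface, level with it; the furniture and walls round the work are solid. World frame = base frame: x ahead of the robot, y to its left, z up, the work surface at z = 0. Lengths are in m, angles in rad, forces in N, time in s.
With the tool pointing down it reaches from about 0.425 to 0.875 m from the base axis. Payload 8.4 kg.
Tool frame: the origin (TCP) lies midway between the tips of the shut fingers; the grasp point (between the pads) lies 19 mm behind it; z points along the fingers, y is the line along which they close (so a half turn about z gives the same grasp; the last joint's range is limited). The gripper opens to 85 mm and grips with 20 to 120 N. Pads are 22 mm wide; open, the fingers measure 114 mm over their backs; the gripper's body (76 mm by 85 mm) begins 54 mm behind the grasp point. The pads swing forward as they close: fully open they stand 13 mm farther back than shut.
Start: joints at [1.145, 0.333, 0.04, 1.465, -0.013, 1.343, -0.059], TCP at [0.209, -0.616, 0.231] pointing down, gripper open.
Joint ranges: [-2.58, 2.58], [-0.38, 2.09], [-1.3, 1.39], [0.25, 2.4], [-1.5, 4.64], [0.08, 2.09], [-2.65, 2.65]. Speed limits (rad/s): [2.22, 2.22, 2.79, 2.79, 3.14, 3.14, 3.14].

## Interface

Orientations are given as a unit quaternion [x, y, z, w].
In Python, from plant import arm gives the robot as it stands.
- The arm moves only by the shell command python3 -m crank 'ROWS' [OPENING]. ROWS is JSON, a list of rows, each a list of 2 entries, a list of its own where there are three numbers: the shift along the world's x, y, z in m, then the turn about the world's z in degrees. In form: [[[dx, dy, dz], twist], ...]. A call has 1 to 5 rows; each row shifts and turns the commanded pose from where the row before left it; what a row does not reach is not made up. A row lasts 1/8 s, in which the tool goes at most 62.5 mm and 10.7 degrees, less where a joint would pass 70% of its speed; a pose out of reach is approached as far as the arm can. A call with a gripper value outside its range is refused whole. OPENING is the finger opening in m, from 0 to 0.0854, set as the call begins (- or left out, the last holds). The fingers move at their own pace and stop on an object; the grip force is fixed at half the most. Time passes only in rows, so rows that do not move let the fingers close. It gives the time, the measured TCP pose, the force, the opening and the grip force at its end, in the units of the state.
- arm.read_state(): the state, without advancing time (a new reading comes with each control period).
- arm.grab_frame(name): name is "scene" or "top" or "wrist"; returns the picture (420x560x3 uint8, red, green, blue); there is no depth.
- arm.calibration(name): a dict with "fx", "fy", "cx", "cy" (pixels), "xyz" and "rotation" of the camera in the world. Camera axes: x right, y up, looking along -z (the intrinsics and any distortion apply to the point x, -y, -z); pixel columns grow to the right and rows downward; lengths in m; the calibration is good to about 2 mm. A picture is of the moment at which its call begins: read the wrist's pose just before it. calibration takes no time and is no camera call; for the wrist camera it gives the pose at the moment of the call.
- arm.close_job(): hands the job in; it is judged then, once.
The state is a dict: "time_s": time; "qpos": joint angles; "qvel": joint speeds; "joint_efforts": joint torques, N m; "tcp_pos": TCP position; "ee_rot": TCP orientation; "contact_force": force on the tool from outside, world axes, zero at the start; "ft_torque": the same for the moment, N m; "gripper_width": finger opening in m; "grasp_force": force on a finger pad.
Only numpy, scipy, OpenCV 4.12 (cv2) and the standard library are available. Lean on these libraries where they do the work, as an engineer would, in place of code of your own. Each camera call takes 0.05 s, during which the arm holds its last target. There are 200 camera calls.

## Task

Working with the fingertips only, push the blue tray along its runners until it is fully home against the foot of the glue-block hopper, then press the red lever down to lift the lid and keep it down until all three blocks have slid into the tray. Then let the lever up slowly under your fingers so that the lid eases shut and never slams or drops. Nothing is gripped or lifted, the fingers do not touch the blocks, the tray stays home and the other things on the bench are left alone.

Things in the scene. Friction and masses are not known exactly. Their poses are not given: they have to be found in the camera images.
- hopper: plywood hopper fixed to the bench, 160 mm wide, 230 mm high, 135 mm long. Origin on the bench at the middle of the foot's front face (the tray's stop); x points back from the stop under the hopper, z up; the +y side carries lever and link and faces the robot. Chute side walls: outer faces at y = +-55 mm, tops rising from z = 125 mm at the lip to 226 mm at x = 85 mm
- chute_lip (a point): middle of the lower edge of the white chute, 85 mm wide inside, falling at 35 degrees towards hopper -x; 30 mm in front of the stop (hopper x = -30 mm), 92 mm above the bench, its underside there 80 mm above the bench. The three blocks lie in a row in its lower end behind the lid's nose
- tray_stop (a point): middle of the foot's front face, 20 mm above the bench, at hopper x = 0. From it two wooden runners, 14 mm high, 12 mm wide and 136 mm apart inside, lie on the bench to hopper x = -200 mm and guide the tray
- tray: loose open blue steel tray, 170 mm long (own x), 130 mm wide, 60 mm high, walls and floor 5 mm, 0.4 to 0.85 kg; origin at the centre of its underside, own x along the hopper's x within 0.05 rad. Stands between the runners (3 mm play a side), pulled out 60 to 130 mm; home, it touches the stop, origin at hopper x = -85 mm. Slides under 2 to 7 N
- tray_end (a point): middle of the tray's outer end face (tray x = -85 mm), 25 mm above the bench, where a white card sits in a steel holder 2 mm thick: the place to push, along the hopper's +x
- lever: steel seesaw lever with a red paddle. Origin on its pivot at hopper x = 50, y = 0, z = 135 mm; turns about the hopper's y axis. At rest (lid shut) its axes are parallel to the hopper's; pressed, the paddle goes down an arc of 125 mm radius, 0.75 rad to its stop. A spring lifts it: about 2 N at the paddle at first, 3 N fully down; let go, it flies up and slams the lid
- lever_pad (a point): middle of the top face of the red paddle (50 mm along the lever, 46 mm wide, 12 mm thick), the place to press. At rest at hopper x = 162, y = 118, z = 191 mm, its face rising 24 degrees towards the rear (+x); fully down 91 mm lower at hopper x = 170 mm, its face falling 19 degrees; half way at hopper x = 175 mm; y does not change
- lid (a joint): angle of the lid about its hinge pin (hopper x = 34, z = 193 mm, along y): 0 shut, positive open, 0.75 rad with the lever fully down. Clear panel 110 mm long with a green turned-down nose that closes the chute's mouth. A steel link ties it to the lever, rad for rad. Blocks pass freely above 0.5 rad; all are out within about 2 s
- block_1: first (lowest) of three like loose glue blocks of planed brown wood, 30x75x26 mm, 0.03 kg, lying across the chute behind the lid; origin at the centre of its underside
- block_2: second of three like loose glue blocks of planed brown wood, 30x75x26 mm, 0.03 kg, lying across the chute behind the lid; origin at the centre of its underside
- block_3: third (highest) of three like loose glue blocks of planed brown wood, 30x75x26 mm, 0.03 kg, lying across the chute behind the lid; origin at the centre of its underside
- plane: bystander: small iron block plane, dark body with a pale wooden knob, 51x156x59 mm, lying on its sole; origin at the centre of its underside, its length along its own y
- tape: bystander: dark tape measure standing upright, 36x72x62 mm; origin at the centre of its underside
- tin: bystander: open steel tin with nails in it, about 70 mm across, 60 mm high; origin at the centre of its underside
- jar: bystander: clear jar with a red screw cap, 65 mm across, 99 mm high; origin at the centre of its underside
- spare: bystander: spare strip of brown wood, 40x150x20 mm, lying along its own y; origin at the centre of its underside

How it is judged:
By the outcome, as a careful person would: the job done as asked, in the order asked, and still so for the second after the job is handed in, with the robot touching nothing.
It also fails if it takes over 58 s, if anything falls off the work surface, if the arm or the gripper's body presses on something with over 40 N, if the wrist force passes 120 N, or if a joint passes its speed limit or range.

## Working session

There is one attempt and no reset: what is moved stays moved. The work goes in short steps, Python scripts to look and compute and a shell command to move; the robot and the scene stay as the last step left them, time stands still between calls to the robot, and variables do not carry over. Pictures are saved under pics/ and viewed, at most 10 in all, crops included, and the job is handed in when it is done.

```bash
mkdir -p pics; ls
python3 - <<'E'
from plant import arm
import cv2,json
for n in("scene","top"):
    c=arm.calibration(n);print(n,c)
    cv2.imwrite(f"pics/{n}0.png",arm.grab_frame(n)[:,:,::-1])
s=arm.read_state();print(s)
E
```

```text
pics
scene {'fx': 490.48802465095315, 'fy': 490.48802465095315, 'cx': 275.5791818718204, 'cy': 211.01669739150188, 'xyz': array([-0.53743375,  0.58494042,  0.65838994]), 'rotation': array([-0.27660031,  0.46958661,  0.71934893, -0.43071778])}
top {'fx': 477.3311478609431, 'fy': 477.3311478609431, 'cx': 278.3981332698696, 'cy': 216.14524380694323, 'xyz': array([ 2.83927145e-01, -3.03352793e-04,  1.54875798e+00]), 'rotation': array([-0.05948658,  0.05582095,  0.71180041, -0.69762852])}
{'time_s': 0.1, 'qpos': array([ 1.14480737,  0.33384067,  0.03985275,  1.46619433, -0.01337492,
        1.3432947 , -0.05850576]), 'qvel': array([ 0.00075358, -0.00144657,  0.00063254, -0.00175654,  0.00060836,
        0.00031728, -0.00032972]), 'joint_efforts': array([ 3.92116694e-03, -6.60015178e+01,  1.37024906e+00, -4.06474543e+01,
        1.70384796e-02,  8.99184641e-03,  1.01185553e-04]), 'tcp_pos': array([ 0.2084982 , -0.6152132 ,  0.23050402]), 'ee_rot': array([ 9.86680235e-01,  1.62670133e-01, -1.76453157e-04, -7.14357674e-04]), 'contact_force': array([ 0.08610376, -0.53129672,  0.34356288]), 'ft_torque': array([ 0.02855482, -0.03904594, -0.01170256]), 'grasp_force': 0.0, 'gripper_width': 0.08536867376441742}
```

View pics/scene0.png

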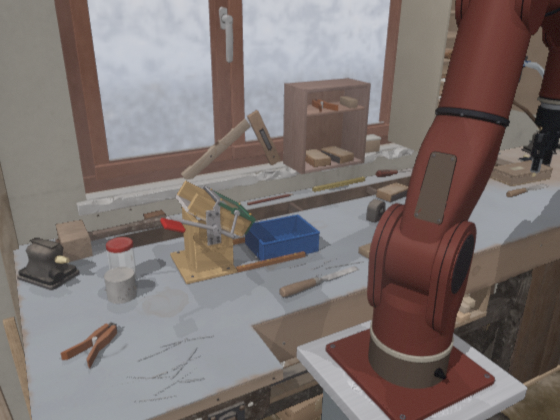

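View pics/top0.png

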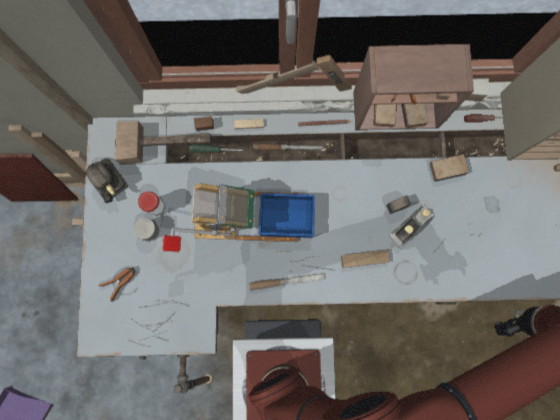

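The top view shows the hopper at about (222,210), the blue tray at about (286,215) and the red paddle at (172,243). The hopper's x axis points image-left (world +y), and the jar (148,202) and tin (145,228) stand just behind the paddle. Next I measure by colour and view one enlarged crop of each.

```bash
cat > h.py <<'E'
from plant import arm
import cv2,numpy as np
from scipy.spatial.transform import Rotation as R
def ray(c,p):
    d=np.array([(p[0]-c['cx'])/c['fx'],-(p[1]-c['cy'])/c['fy'],-1.])
    return np.array(c['xyz']),R.from_quat(c['rotation']).apply(d)
def plane(c,p,z):
    o,d=ray(c,p);return o+d*(z-o[2])/d[2]
def proj(c,P):
    q=R.from_quat(c['rotation']).inv().apply(np.array(P)-c['xyz'])
    return np.array([c['cx']-c['fx']*q[0]/q[2],c['cy']+c['fy']*q[1]/q[2]])
def tri(c1,p1,c2,p2):
    o1,d1=ray(c1,p1);o2,d2=ray(c2,p2)
    t=np.linalg.lstsq(np.c_[d1,-d2],o2-o1,rcond=None)[0]
    a,b=o1+t[0]*d1,o2+t[1]*d2
    return (a+b)/2,np.linalg.norm(a-b)
def mask(im,lo,hi):
    return cv2.inRange(cv2.cvtColor(im,cv2.COLOR_BGR2HSV),np.array(lo),np.array(hi))
E
python3 - <<'E'
from h import *
for n,(x,y,w,h) in dict(scene=(90,170,250,140),top=(70,160,280,120)).items():
    im=cv2.imread(f"pics/{n}0.png");c=arm.calibration(n)
    k=800//w if False else 800/w
    cr=cv2.resize(im[y:y+h,x:x+w],None,fx=k,fy=k,interpolation=cv2.INTER_CUBIC)
    cv2.imwrite(f"pics/{n}0c.png",cr)
    for nm,lo,hi in(("blue",(100,130,40),(125,255,255)),("red",(0,190,120),(6,255,255)),("red2",(174,190,120),(180,255,255))):
        m=mask(im,lo,hi);m[:y]=0;m[y+h:]=0;m[:,:x]=0;m[:,x+w:]=0
        for q in cv2.findContours(m,0,2)[0]:
            if cv2.contourArea(q)>20:
                r=cv2.minAreaRect(q);print(n,nm,cv2.contourArea(q),r,cv2.approxPolyDP(q,3,True)[:,0].tolist())
c=arm.calibration("top")
E
```

```text
scene blue 1555.0 ((287.2713317871094, 235.57504272460938), (37.3754768371582, 61.84580993652344), 81.7028579711914) [[318, 232], [298, 216], [261, 222], [269, 236], [276, 239], [264, 242], [259, 238], [259, 256], [263, 258], [272, 251], [276, 255], [305, 248], [307, 251], [311, 246], [311, 251], [314, 243], [315, 249], [317, 246], [311, 235]]
top blue 2164.0 ((286.5235595703125, 214.84014892578125), (54.28681182861328, 41.759090423583984), 2.0454084873199463) [[261, 194], [260, 234], [313, 234], [313, 195]]
top red 169.5 ((171.5, 243.5), (13.0, 15.0), 90.0) [[165, 237], [164, 249], [177, 250], [179, 238]]
```

View pics/top0c.png

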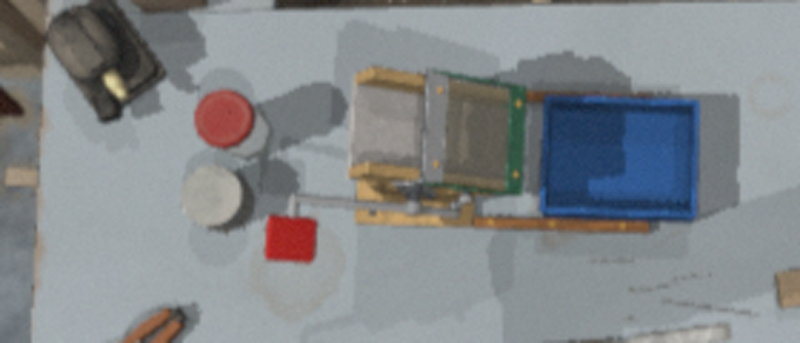

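View pics/scene0c.png

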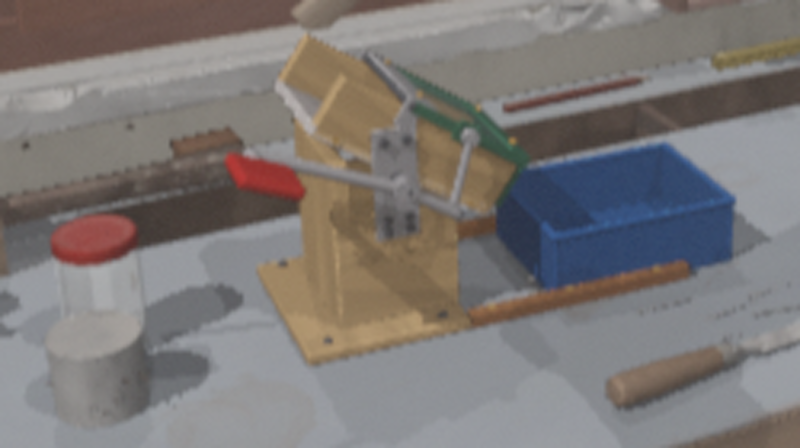

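The top crop shows the paddle at px (171.5,243.5), the near runner from px (236,238) to (298,240), and the tray rim corners. In the scene crop the paddle is at about px (173,225), with the tin and jar behind it. The tray mouth stands clear of the hopper. Now the poses.

Run:
```python
from h import *
ct=arm.calibration("top");cs=arm.calibration("scene")
T=lambda x,y:(70+x/2.857,160+y/2.857); S=lambda x,y:(90+x/3.2,170+y/3.2)
im=cv2.imread("pics/top0.png")
print("tray rim",[plane(ct,p,.06).round(4)[:2].tolist() for p in((261,194),(260,234),(313.5,234.5),(313.5,195))])
print("tray near outer corner tri",tri(ct,T(698,219),cs,S(732,203)), tri(ct,T(697,100),cs,S(665,147)),tri(ct,T(543,216),cs,S(545,230)))
print("pad tri",tri(ct,T(291,239),cs,S(265,173)),"plane",plane(ct,T(291,239),.191))
print("runner near edge/outer",plane(ct,T(475,228),.012),plane(ct,T(652,232),.012))
print("runner end tri",tri(ct,T(652,227),cs,S(688,265)))
print("base rear near corner",tri(ct,T(355,223),cs,S(312,362)))
print("hinge/greencorner",tri(ct,T(522,192),cs,S(490,222)))
print("jar",plane(ct,T(225,119),.099),"tin",plane(ct,T(213,196),.06))
print("chute wall rear tops",plane(ct,T(352,178),.226),plane(ct,T(358,72),.226))
```

```text
tray rim [[0.6019, 0.0591], [0.4736, 0.0639], [0.4686, -0.104], [0.5951, -0.108]]
tray near outer corner tri (array([ 0.46511173, -0.10279002,  0.05426064]), np.float64(0.00962658451379809)) (array([ 0.59692912, -0.10946445,  0.0527643 ]), np.float64(0.0012844762607635443)) (array([0.47169233, 0.07048432, 0.06650686]), np.float64(0.015959552142121372))
pad tri (array([0.43522469, 0.31308838, 0.18737848]), np.float64(0.0030970409125370755)) plane [0.43421147 0.31078294 0.191     ]
runner near edge/outer [0.46231399 0.14315807 0.012     ] [ 0.45368636 -0.05726045  0.012     ]
runner end tri (array([ 0.46137271, -0.055322  ,  0.00766448]), np.float64(0.005407401521183396))
base rear near corner (array([0.47172682, 0.28075237, 0.00400926]), np.float64(0.00015668892505321127))
hinge/greencorner (array([0.50156404, 0.09887915, 0.06619948]), np.float64(0.028512103184584574))
jar [0.57661716 0.40575021 0.099     ] tin [0.49813538 0.42780747 0.06      ]
chute wall rear tops [0.48930139 0.24377982 0.226     ] [0.59586911 0.23881499 0.226     ]
```

Hopper origin is about (0.543, 0.143) with x axis about (0.038, 0.999). The tray's outer end is at about (0.532, -0.108), so it is roughly 80 mm out. Moving in with fingers shut.

```bash
python3 -m crank '[[[0.032,0.045,0],-4.2],[[0.032,0.045,0],-4.2],[[0.032,0.045,0],-4.2],[[0.032,0.045,0],-4.2],[[0.032,0.045,0],-4.2]]' 0; python3 -m crank '[[[0.032,0.045,0],0],[[0.032,0.045,0],0],[[0.032,0.045,0],0],[[0.032,0.045,0],0],[[0.035,0.0,0],0]]'; python3 -m crank '[[[0,0,-0.05],0],[[0,0,-0.05],0],[[0,0,-0.05],0],[[0,0,0],0]]'
```

```text
time_s: 0.72
tcp_pos: [0.3693, -0.3888, 0.2311]
ee_rot: [1.0, -0.021, -0.0, -0.0]
contact_force: [0.2, -0.9, -0.2]
gripper_width: 0.0
grasp_force: 0.0
time_s: 1.35
tcp_pos: [0.5331, -0.206, 0.2317]
ee_rot: [1.0, -0.017, 0.0, -0.0]
contact_force: [-0.8, -2.4, 0.5]
gripper_width: 0.0001
grasp_force: 0.0
time_s: 1.85
tcp_pos: [0.5286, -0.2096, 0.0776]
ee_rot: [1.0, -0.02, -0.004, -0.001]
contact_force: [-0.0, -0.3, 0.3]
gripper_width: -0.0
grasp_force: 0.0
```

```bash
python3 -m crank '[[[0.003,0.02,-0.04],0],[[0,0.015,-0.012],0],[[0,0,0],0]]'
python3 - <<'E'
from h import *
a=arm.grab_frame("wrist")[:,:,::-1]
cv2.imwrite("pics/w1.png",a)
b=arm.grab_frame("top")[:,:,::-1]
cv2.imwrite("pics/t1.png",b)
E
```

```text
time_s: 2.22
tcp_pos: [0.5351, -0.1742, 0.0304]
ee_rot: [1.0, -0.019, 0.0, -0.0]
contact_force: [-0.3, -0.9, 0.1]
gripper_width: 0.0003
grasp_force: 0.0
```

View pics/w1.png

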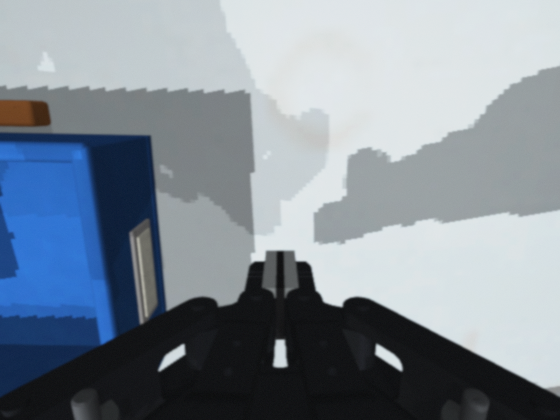

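The wrist view shows the fingertips at px (280,255) and the card at (146,270), left of them. I'll cast its height and position.

Run:
```python
from h import *
c=arm.calibration("wrist")
for p,z in(((153,221),.035),((158,316),.035),((143,270),.025),((163,290),.0),((151,137),.06),((280,255),.03)):print(p,plane(c,p,z).round(4))
print(arm.read_state()['tcp_pos'])
```

```text
(153, 221) [ 0.5638 -0.1213  0.035 ]
(158, 316) [ 0.5154 -0.1166  0.035 ]
(143, 270) [ 0.5352 -0.1084  0.025 ]
(163, 290) [ 0.5096 -0.1062  0.    ]
(151, 137) [ 0.6014 -0.1355  0.06  ]
(280, 255) [ 0.5429 -0.1768  0.03  ]
[ 0.5357085  -0.17629986  0.03122188]
```

```bash
python3 -m crank '[[[-0.003,0.02,-0.005],0],[[0,0.015,0],0],[[0,0.007,0],0],[[0,0.006,0],0],[[0,0.006,0],0]]'; python3 -m crank '[[[0,0.006,0],0],[[0,0.006,0],0],[[0,0.006,0],0],[[0.001,0.006,0],0],[[0,0.006,0],0]]'
```

```text
time_s: 2.95
tcp_pos: [0.5317, -0.1215, 0.0244]
ee_rot: [1.0, -0.02, 0.0, 0.0]
contact_force: [0.7, 0.4, -1.4]
gripper_width: -0.0007
grasp_force: 0.0
time_s: 3.58
tcp_pos: [0.5327, -0.0913, 0.0244]
ee_rot: [1.0, -0.02, 0.0, 0.0]
contact_force: [0.4, -4.3, 0.6]
gripper_width: 0.0003
grasp_force: 2.1
```

```bash
python3 -m crank '[[[0,0.006,0],0],[[0.001,0.006,0],0],[[0,0.006,0],0],[[0,0.006,0],0],[[0,0.006,0],0]]'; python3 -m crank '[[[0,0.003,0],0],[[0,0.002,0],0],[[0,0.002,0],0],[[0,0.002,0],0],[[0,0.0,0],0]]'
```

```text
time_s: 4.2
tcp_pos: [0.5337, -0.0612, 0.0243]
ee_rot: [1.0, -0.02, 0.0, -0.0]
contact_force: [0.4, -4.6, 0.9]
gripper_width: -0.0002
grasp_force: 2.3
time_s: 4.82
tcp_pos: [0.5337, -0.0523, 0.0243]
ee_rot: [1.0, -0.02, 0.0, -0.0]
contact_force: [-0.6, -2.8, 1.2]
gripper_width: 0.0001
grasp_force: 1.6
```

```bash
python3 -m crank '[[[0,0.002,0],0],[[0,0.002,0],0],[[0,0.002,0],0],[[0,0.001,0],0]]';python3 -m crank '[[[0,0.001,0],0],[[0,0.001,0],0],[[0,0.001,0],0]]'
```

```text
time_s: 5.32
tcp_pos: [0.5336, -0.0454, 0.0243]
ee_rot: [1.0, -0.02, -0.0, -0.0]
contact_force: [-0.2, -4.9, 1.8]
gripper_width: 0.0001
grasp_force: 2.4
time_s: 5.7
tcp_pos: [0.5337, -0.0426, 0.0243]
ee_rot: [1.0, -0.02, 0.0, -0.0]
contact_force: [0.4, -5.1, 0.8]
gripper_width: -0.0002
grasp_force: 2.5
```

```bash
for i in 1 ; do python3 -m crank '[[[0,0.001,0],0],[[0,0.001,0],0],[[0,0.001,0],0]]';python3 -m crank '[[[0,0.001,0],0],[[0,0.001,0],0],[[0,0.001,0],0]]'; done
python3 - <<'E'
from h import *
cv2.imwrite("pics/t2.png",arm.grab_frame("top")[160:280,70:350,::-1].repeat(2,0).repeat(2,1))
E
```

```text
time_s: 6.08
tcp_pos: [0.5338, -0.0406, 0.0243]
ee_rot: [1.0, -0.02, 0.0, 0.001]
contact_force: [1.1, -10.4, 0.5]
gripper_width: -0.0001
grasp_force: 5.1
time_s: 6.45
tcp_pos: [0.5338, -0.0405, 0.0244]
ee_rot: [1.0, -0.021, 0.0, 0.002]
contact_force: [1.2, -20.0, 1.1]
gripper_width: -0.0002
grasp_force: 9.6
```

View pics/t2.png

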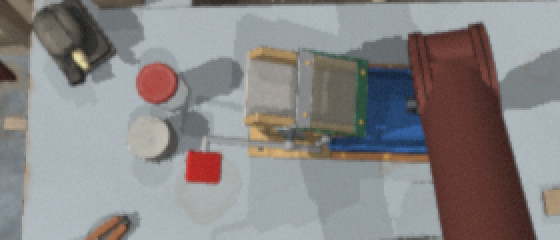

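The tray stopped dead at TCP y = -0.0405 with force rising to 20 N, and the picture shows it under the chute lip: it is home. I back off, rise and go over the paddle.

```bash
python3 -m crank '[[[0,-0.006,0],0],[[0,-0.02,0],0],[[0,-0.03,0],0],[[0,0,0.05],0],[[0,0,0.06],0]]'; python3 -m crank '[[[0,0,0.06],0],[[0,0,0.06],0],[[0,0,0.05],0],[[-0.0125,0.049,0],0],[[-0.0125,0.049,0],0]]';python3 -m crank '[[[-0.0125,0.049,0],0],[[-0.0125,0.049,0],0],[[-0.0125,0.049,0],0],[[-0.0125,0.049,0],0],[[-0.0125,0.049,0],0]]';python3 -m crank '[[[-0.01,0.045,0],0],[[0,0,0],0],[[0,0,0],0]]'
python3 - <<'E'
from h import *
cv2.imwrite("pics/w3.png",arm.grab_frame("wrist")[:,:,::-1])
c=arm.calibration("wrist");t=arm.calibration("top");print(arm.read_state()['tcp_pos'])
im=cv2.imread("pics/w3.png");m=mask(im,(0,150,60),(8,255,255))
for q in cv2.findContours(m,0,2)[0]:
    if cv2.contourArea(q)>200:
        r=cv2.minAreaRect(q);print(cv2.contourArea(q),r,plane(c,r[0],.191),tri(c,r[0],t,(171.8,243.6)))
E
```

```text
time_s: 7.12
tcp_pos: [0.5326, -0.0913, 0.1343]
ee_rot: [1.0, -0.019, -0.002, -0.001]
contact_force: [1.5, -2.1, 0.8]
gripper_width: -0.0004
grasp_force: 0.0
time_s: 7.75
tcp_pos: [0.5083, 0.0079, 0.3047]
ee_rot: [1.0, -0.019, 0.0, -0.001]
contact_force: [0.7, -0.3, -0.2]
gripper_width: -0.0002
grasp_force: 0.0
time_s: 8.38
tcp_pos: [0.4446, 0.2531, 0.3042]
ee_rot: [1.0, -0.019, -0.0, -0.0]
contact_force: [0.3, -0.3, 0.7]
gripper_width: -0.0002
grasp_force: 0.0
time_s: 8.75
tcp_pos: [0.4357, 0.2956, 0.304]
ee_rot: [1.0, -0.019, -0.0, -0.0]
contact_force: [0.2, -1.0, -0.1]
gripper_width: 0.0002
grasp_force: 0.0
[0.43620442 0.29482843 0.30401386]
557.5 ((518.0001220703125, 361.50006103515625), (50.535133361816406, 23.25510597229004), 26.56505012512207) [0.2748364  0.07718967 0.191     ] (array([0.42992598, 0.25113008, 0.38017961]), np.float64(0.04646602939095597))
2797.5 ((258.0135192871094, 200.41893005371094), (54.229854583740234, 57.260536193847656), 88.15238952636719) [0.4408697  0.31198454 0.191     ] (array([0.4363737 , 0.3138962 , 0.17515275]), np.float64(0.0014254716654738269))
3631.0 ((156.49998474121094, 35.500003814697266), (71.27898406982422, 65.17727661132812), 33.6900634765625) [0.56309242 0.37605326 0.191     ] (array([0.34301174, 0.0755958 , 1.14878996]), np.float64(0.0430641056466671))
```

View pics/w3.png

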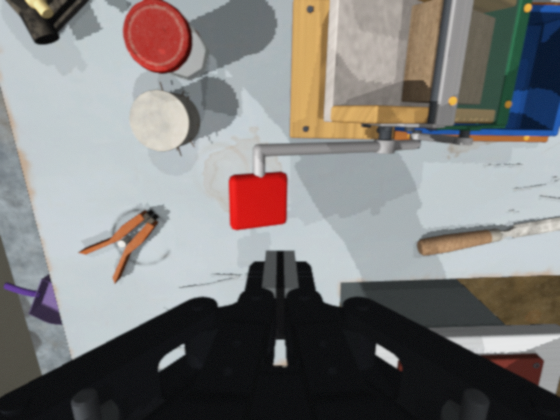

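The wrist view shows the paddle at px (258,200), i.e. about (0.437, 0.313). The lever arm runs on its far side and the tin and jar stay clear behind. I go down onto it.

```bash
python3 -m crank '[[[0,0.017,-0.03],0],[[0,0,-0.04],0],[[0,0,-0.02],0],[[0,0,-0.006],0],[[0,0,-0.006],0]]';  python3 -m crank '[[[0,0,-0.005],0],[[0,0,-0.005],0],[[0,0.001,-0.005],0]]'
```

```text
time_s: 9.43
tcp_pos: [0.4368, 0.3121, 0.2028]
ee_rot: [1.0, -0.02, 0.0, -0.0]
contact_force: [-0.0, -0.5, -0.3]
gripper_width: 0.0002
grasp_force: 0.0
time_s: 9.8
tcp_pos: [0.4364, 0.3137, 0.1875]
ee_rot: [1.0, -0.02, 0.0, -0.0]
contact_force: [0.8, 0.3, 0.8]
gripper_width: 0.0
grasp_force: 0.6
```

```bash
python3 -m crank '[[[0,0.003,-0.008],0],[[0,0.002,-0.008],0],[[0,0.002,-0.008],0],[[0,0.002,-0.008],0],[[0,0.001,-0.008],0]]';  python3 -m crank '[[[0,0,-0.008],0],[[0,0,-0.008],0],[[0,-0.001,-0.008],0],[[0,-0.001,-0.006],0],[[0,-0.001,-0.005],0]]'
```

```text
time_s: 10.42
tcp_pos: [0.4362, 0.3233, 0.1467]
ee_rot: [1.0, -0.02, -0.0, 0.0]
contact_force: [1.2, -0.6, 2.0]
gripper_width: 0.0001
grasp_force: 0.8
time_s: 11.05
tcp_pos: [0.4359, 0.3206, 0.112]
ee_rot: [1.0, -0.02, -0.0, -0.0]
contact_force: [-0.5, 1.2, 2.1]
gripper_width: 0.0001
grasp_force: 1.2
```

```bash
python3 -m crank '[[[0,-0.001,-0.003],0],[[0,0,-0.002],0],[[0,0,-0.002],0],[[0,0,-0.001],0],[[0,0,-0.001],0]]';  python3 -m crank '[[[0,0,0],0],[[0,0,0],0],[[0,0,0],0],[[0,0,0],0],[[0,0,0],0]]'
python3 - <<'E'
from h import *
a=arm.grab_frame("scene")[170:310,90:340,::-1]
b=arm.grab_frame("top")[160:280,70:350,::-1]
r=lambda i:cv2.resize(i,(640,int(640*i.shape[0]/i.shape[1])),interpolation=cv2.INTER_CUBIC)[:300]
cv2.imwrite("pics/d4.png",np.vstack([r(a),r(b)]))
E
```

```text
time_s: 11.68
tcp_pos: [0.4363, 0.3191, 0.1033]
ee_rot: [1.0, -0.02, 0.0, 0.0]
contact_force: [0.6, -0.6, 3.1]
gripper_width: 0.0003
grasp_force: 1.1
time_s: 12.3
tcp_pos: [0.4362, 0.3194, 0.1034]
ee_rot: [1.0, -0.02, 0.0, -0.0]
contact_force: [0.3, -0.1, 2.9]
gripper_width: 0.0001
grasp_force: 1.1
```

View pics/d4.png

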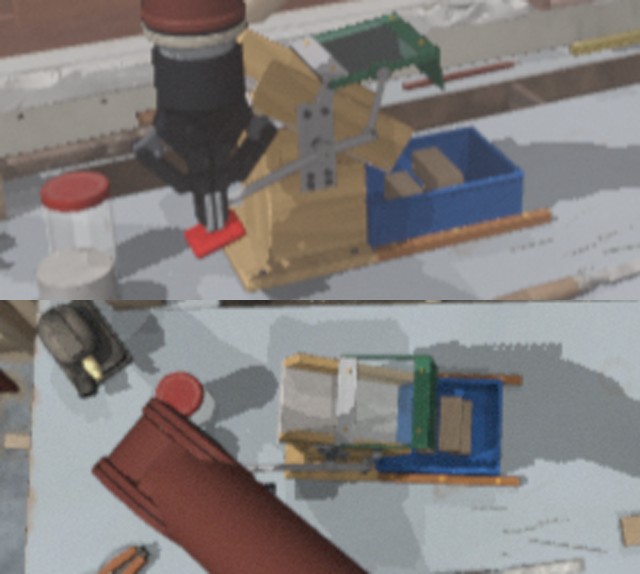

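The lid is fully open; at least two blocks lie in the tray and the chute looks empty. I hold 2 s longer and look again for the third.

```bash
for i in 1 2 3; do python3 -m crank '[[[0,0,0],0],[[0,0,0],0],[[0,0,0],0],[[0,0,0],0],[[0,0,0],0]]'|tail -3|head -1; done
python3 - <<'E'
from h import *
a=arm.grab_frame("scene")[180:270,160:310,::-1]
b=arm.grab_frame("top")[180:250,180:310,::-1]
r=lambda i:cv2.resize(i,(560,int(560*i.shape[0]/i.shape[1])),interpolation=cv2.INTER_CUBIC)[:300]
cv2.imwrite("pics/d5.png",np.vstack([r(a),r(b)]))
E
```

```text
contact_force: [0.2, -0.9, 2.5]
contact_force: [1.4, -1.2, 2.7]
contact_force: [1.6, -0.5, 3.5]
```

View pics/d5.png

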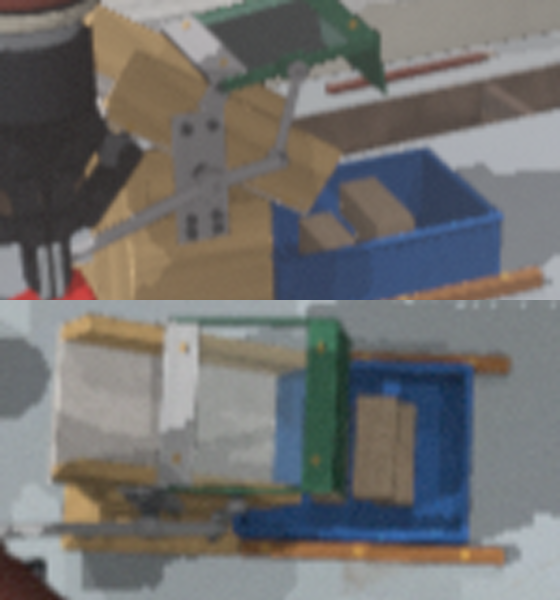

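The clear lid now shows only the bare grey chute where the brown blocks were, and the pile of blocks is in the tray: all three are out. I let the lever up slowly along its arc.

```bash
python3 -m crank '[[[0,0,0.001],0],[[0,0,0.002],0],[[0,0.001,0.002],0],[[0,0,0.002],0],[[0,0.001,0.002],0]]'; python3 -m crank '[[[0,0,0.002],0],[[0,0.001,0.002],0],[[0,0,0.002],0],[[0,0,0.002],0],[[0,0.001,0.002],0]]';python3 -m crank '[[[0,0,0.002],0],[[0,0,0.002],0],[[0,0.001,0.002],0],[[0,0,0.002],0],[[0,0,0.002],0]]';python3 -m crank '[[[0,0,0.002],0],[[0,0,0.002],0],[[0,0,0.002],0],[[0,0,0.002],0],[[0,0,0.002],0]]'
```

```text
time_s: 15.0
tcp_pos: [0.4361, 0.3214, 0.1125]
ee_rot: [1.0, -0.02, -0.0, 0.0]
contact_force: [1.3, 0.4, 3.4]
gripper_width: -0.0002
grasp_force: 1.1
time_s: 15.62
tcp_pos: [0.4361, 0.323, 0.1223]
ee_rot: [1.0, -0.02, -0.0, 0.0]
contact_force: [0.4, -1.3, 2.2]
gripper_width: 0.0002
grasp_force: 1.0
time_s: 16.25
tcp_pos: [0.436, 0.3244, 0.1324]
ee_rot: [1.0, -0.02, -0.0, 0.0]
contact_force: [-0.1, -0.5, 2.5]
gripper_width: 0.0
grasp_force: 0.9
time_s: 16.88
tcp_pos: [0.4361, 0.3243, 0.1424]
ee_rot: [1.0, -0.02, -0.0, 0.0]
contact_force: [0.3, -2.2, 2.4]
gripper_width: -0.0001
grasp_force: 0.8
```

```bash
python3 -m crank '[[[0,0,0.002],0],[[0,-0.001,0.002],0],[[0,0,0.002],0],[[0,0,0.002],0],[[0,-0.001,0.002],0]]'; python3 -m crank '[[[0,0,0.002],0],[[0,-0.001,0.002],0],[[0,0,0.002],0],[[0,-0.001,0.002],0],[[0,0,0.002],0]]'
```

```text
time_s: 17.5
tcp_pos: [0.4361, 0.3227, 0.1525]
ee_rot: [1.0, -0.02, 0.0, -0.0]
contact_force: [-0.2, 1.3, 2.1]
gripper_width: 0.0
grasp_force: 0.8
time_s: 18.12
tcp_pos: [0.4361, 0.3201, 0.1624]
ee_rot: [1.0, -0.02, -0.0, 0.0]
contact_force: [-1.2, -0.7, 1.7]
gripper_width: 0.0002
grasp_force: 0.7
```

```bash
python3 -m crank '[[[0,-0.001,0.002],0],[[0,0,0.002],0],[[0,-0.001,0.002],0],[[0,0,0.002],0],[[0,-0.001,0.002],0]]'; python3 -m crank '[[[0,0,0.0015],0],[[0,-0.001,0.0015],0],[[0,0,0.0015],0],[[0,-0.001,0.0015],0],[[0,0,0.0015],0]]'; python3 -m crank '[[[0,0,0.001],0],[[0,-0.001,0.001],0],[[0,0,0.001],0],[[0,0,0.001],0],[[0,0,0.001],0]]'; python3 -m crank '[[[0,0,0.001],0],[[0,-0.001,0.001],0],[[0,0,0.001],0],[[0,0,0.001],0],[[0,0,0.001],0]]'
```

```text
time_s: 18.75
tcp_pos: [0.4361, 0.3174, 0.1724]
ee_rot: [1.0, -0.02, -0.0, -0.0]
contact_force: [-0.1, 0.1, 0.5]
gripper_width: 0.0001
grasp_force: 0.6
time_s: 19.38
tcp_pos: [0.4361, 0.3153, 0.1799]
ee_rot: [1.0, -0.02, -0.0, 0.0]
contact_force: [-0.3, -1.3, 0.9]
gripper_width: 0.0001
grasp_force: 0.6
time_s: 20.0
tcp_pos: [0.4362, 0.3143, 0.1848]
ee_rot: [1.0, -0.02, -0.0, 0.0]
contact_force: [-0.4, -1.1, 0.2]
gripper_width: -0.0
grasp_force: 0.5
time_s: 20.62
tcp_pos: [0.4361, 0.3133, 0.1898]
ee_rot: [1.0, -0.02, -0.0, 0.0]
contact_force: [-0.0, -1.5, 0.6]
gripper_width: 0.0004
grasp_force: 0.5
```

```bash
python3 -m crank '[[[0,0,0.001],0],[[0,0,0.001],0],[[0,0,0.001],0],[[0,0,0.001],0],[[0,0,0.001],0]]'; python3 -m crank '[[[0,0,0.001],0],[[0,0,0.001],0],[[0,0,0.001],0],[[0,0,0.001],0],[[0,0,0.001],0]]';python3 -m crank '[[[0,0,0.001],0],[[0,0,0.001],0],[[0,0,0.001],0],[[0,0,0.001],0],[[0,0,0.001],0]]'
```

```text
time_s: 21.25
tcp_pos: [0.4361, 0.3134, 0.1949]
ee_rot: [1.0, -0.02, -0.0, -0.0]
contact_force: [-0.5, -1.7, 0.5]
gripper_width: -0.0
grasp_force: 0.5
time_s: 21.88
tcp_pos: [0.4361, 0.3135, 0.1999]
ee_rot: [1.0, -0.02, 0.0, -0.0]
contact_force: [-0.2, 0.6, -0.8]
gripper_width: -0.0001
grasp_force: 0.0
time_s: 22.5
tcp_pos: [0.4361, 0.3134, 0.2049]
ee_rot: [1.0, -0.02, -0.0, -0.0]
contact_force: [-0.4, 0.1, -1.0]
gripper_width: 0.0002
grasp_force: 0.0
```

```bash
python3 -m crank '[[[0,0,0.02],0],[[0,0,0.04],0],[[0,0,0.04],0],[[0,0,0],0]]'|head -2
python3 - <<'E'
from h import *
a=arm.grab_frame("scene")[170:300,90:340,::-1]
b=arm.grab_frame("top")[180:250,180:320,::-1]
r=lambda i:cv2.resize(i,(580,int(580*i.shape[0]/i.shape[1])),interpolation=cv2.INTER_CUBIC)[:300]
cv2.imwrite("pics/d6.png",np.vstack([r(a),r(b)]))
E
```

```text
time_s: 23.0
tcp_pos: [0.437, 0.3145, 0.3079]
```

View pics/d6.png

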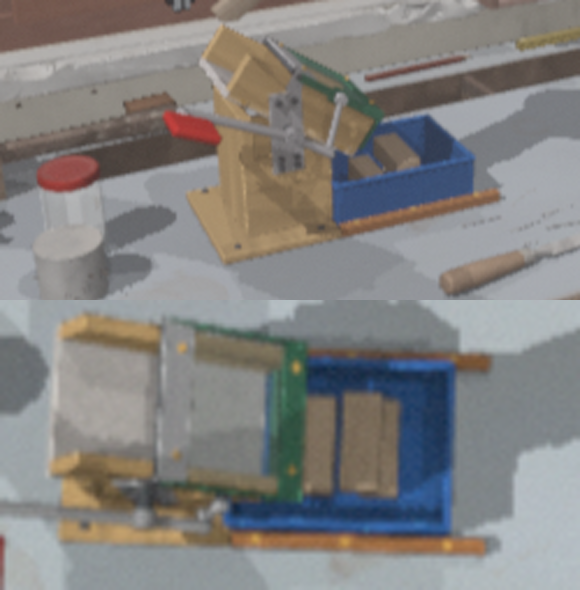

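The lid is shut, the chute is empty, all three blocks are visible in the tray (two at right, one by the lip), and the tray is still home. I'm handing it in.

```bash
python3 -c "
from plant import arm
print(arm.close_job())"
```

```text
the job is handed in; nothing more can be done
None
```

The job is handed in at about 23 s: the tray is home, all three blocks are in it, and I let the lever up slowly until the lid was shut, with the bystanders left alone.

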